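Isolate and unhook the supply module from its keyhole studs

ROBOT

A 7-joint arm with a two-finger parallel gripper is mounted at the origin on a cart in front of the work surface, level with it; the furniture and walls round the work are solid. World frame = base frame: x ahead of the robot, y to its left, z up, the work surface at z = 0. Lengths are in m, angles in rad, forces in N, time in s.
With the tool pointing down it reaches from about 0.425 to 1.025 m from the base axis. Payload 3.6 kg.
Tool frame: the origin (TCP) lies between the finger pads; the fingertips stand robot.tips_ahead ahead of it and the grasp point (between the pads) lies 5 mm behind it (robot.tips_ahead is the distance from the TCP to the fingertips, in m); z points along the fingers, y is the direction in which the jaws open and shut (so a half turn about z gives the same grasp; the last joint's range is limited). The gripper opens to 85 mm and grips with 20 to 120 N. Pads are 22 mm wide; open, the fingers measure 114 mm over their backs; the gripper's body (76 mm by 85 mm) begins 54 mm behind the grasp point. The pads swing forward as they close: fully open they stand 13 mm farther back than shut.
Start: joints at [-1.302, 0.591, 0.048, 1.609, -0.033, 0.943, -0.034], TCP at [0.257, 0.678, 0.245] pointing down, gripper open.
Joint ranges: [-2.69, 2.69], [-0.47, 2.24], [-1.27, 1.36], [0.19, 2.51], [-1.53, 4.68], [0.08, 2.07], [-3.09, 3.09]. Speed limits (rad/s): [2.57, 2.57, 3.14, 3.14, 3.14, 3.14, 3.14].

INTERFACE

Orientations are given as a rotation vector (axis times angle).
In Python, from rig import readout, cams, robot gives the robot as it stands.
- The arm moves only by the shell command python3 -m creep 'ROWS' [OPENING] [FORCE]. ROWS is JSON, a list that holds one entry, the list of rows, each a list of 6 numbers: the shift along the tool's x, y, z in mm, then the turn, a rotation vector about the tool's x, y, z in degrees. In form: [[[tx, ty, tz, rx, ry, rz], ...]]. A call has 1 to 5 rows; each row is the pose to reach, as a shift and turn from the pose measured when the call began, along the tool's axes at that moment; what a row does not reach only later rows make up. A row lasts 1/12 s, in which the tool goes at most 41.7 mm and 7.16 degrees, less where a joint would pass 70% of its speed; a pose out of reach is approached as far as the arm can. A call with a gripper value outside its range is refused whole. OPENING is the opening in per cent of the stroke, from 0 (shut) to 100 (fully open), set as the call begins (- or left out, the last holds). The fingers move at their own pace and stop on an object; FORCE is the grip in N (left out, the last holds). Time passes only in rows, so rows that repeat a pose let the fingers close. It gives the time, the measured TCP pose, the force and the opening at its end, in the units of the state.
- readout.observe(): the state, without advancing time (a new reading comes with each control period).
- cams.capture(name): name is "side" or "top" or "wrist"; returns the picture (400x640x3 uint8, blue, green, red); there is no depth.
- cams.calibration(name): a dict with "vertical_fov" (degrees; the focal length in pixels is half the picture's height over the tangent of half this angle, whatever the lens; pixels are square), "cx", "cy" (the principal point, pixels), "extrinsics" (4x4, takes a point from camera to world coordinates). Camera axes: x right, y down, z forward; pixel columns grow to the right and rows downward; lengths in m; the calibration is good to about 2 mm. A picture is of the moment at which its call begins: read the wrist's pose just before it. calibration takes no time and is no camera call; for the wrist camera it gives the pose at the moment of the call.
- robot.close_job(): hands the job in, once; it reports no verdict.
Trained networks look in the newest picture that a camera, given by its name, has taken for a name from the list of things; names that differ only in an ending like _2 or _b are one class to them, and where a whole thing is asked for, a point or a joint stands for the part that bears it (a point fixed in the world has none). Each returns a list of dicts, best first, with "confidence" (0 to 1); they miss things now and then, are a little off and sometimes report something else, mostly with a low value. They report only what shows in the picture. A call takes as long as a camera call.
- cams.look_for(camera, thing): "point" ([x, y, z] in m, in world coordinates, good to about 4 mm: the middle of the surface that is visible of it).
The state is a dict: "clock": time; "q": joint angles; "qd": joint speeds; "joint_efforts": joint torques, N m; "position": TCP position; "eef_rot": TCP orientation; "ft_force": force on the tool from outside, world axes, zero at the start; "torque": the same for the moment, N m; "finger_gap": finger opening in m.
Only numpy, scipy, OpenCV 4.12 (cv2) and the standard library are available. Lean on these libraries where they do the work, as an engineer would, in place of code of your own. Each camera call takes 0.05 s, during which the arm holds its last target. There are 200 camera calls.

TASK

Switch the sloping stand off by turning its rotary handle a full quarter turn anticlockwise (so its steel tongue swings off the module and points straight up the slope), and leave it off. Then slide the hanging supply module up the slope to the wide ends of its keyhole slots, lift it off its two studs, and set it down gently in the empty black service tray, flat on its back with the display up, and let go. Leave the bottle, timer, cotton-bud tub and tape roll where they stand.

Things in the scene. Friction and masses are not known exactly. Their poses are not given: they have to be found in the camera images.
- stand: Fixed bench stand, 215 x 185 mm base plate; it carries the sloping grey plate 'panel'. Origin on the bench, under the middle of the stand; z up, x from the robot's side to its back, y to its left.
- panel: Sloping grey plate of the stand, 230 x 185 x 8 mm; its face looks up and towards the robot, the normal 35 degrees from vertical. Origin on the face where the hung module's centre lies, 92 mm above the bench; x up the slope, y left across it, z out of the face. Face: x -105 to +125 mm, y -55 to +130 mm. Handle axis at x = 55, y = 95 mm (base 46 mm square, 7 mm high).
- upper_stud (a point): Centre of the top of the upper mushroom stud, panel x = 78, y = 0, z = 11 mm: shank 8 mm in diameter and 7 mm long, then a head 18 mm in diameter and 4 mm thick.
- lower_stud (a point): The same for the lower stud, equal in size, panel x = -52, y = 0, z = 11 mm.
- handle (a joint): Rotary isolator handle on the panel, turning about the panel's z. 0 = on (bar across the slope, tongue pointing to the panel's -y, over the edge of the module, which cannot be lifted then); 1.571 = off (bar and tongue along the panel's +x, up the slope). Grows anticlockwise as seen facing the plate; stops at both ends, stays where left, needs about 0.12 N m. May start up to 0.12 rad from on.
- handle_grip (a point): Grip point of the handle, on its axis, 37 mm out from the panel's face. The grip is a black bar 62 mm long, 14 mm wide, reaching from 16 to 47 mm above the face. Its axes turn with the handle: z is the panel's z, the bar lies along y, and the tongue points to -y.
- tongue_tip (a point): End of the handle's flat steel tongue, 14 mm wide, 5 mm thick, 75 mm from the handle's axis, its underside 9 mm above the panel's face.
- module: Loose supply module, 0.25 to 0.47 kg: aluminium back plate 190 x 60 x 4 mm, a keyhole slot in each end, a grey housing in the middle. Origin at the centre of the underside; x along its length (up the slope while it hangs), y across, z out of the display. It hangs with its origin at about panel x = -1 mm, y = 0, z = 0 and the panel's axes, flat on the plate under the stud heads.
- module_housing (a point): Centre of the housing's top, 38 mm above the module's underside, 1 mm to -x of its origin; module axes. The housing with its dark display is 76 mm long (x), 44 mm wide (y), and rises from 4 to 38 mm above the underside: grip it across the 44 mm.
- upper_wide_hole (a point): Centre of the upper slot's wide hole, module x = 56 mm, top of the back plate (4 mm); the lower one is at x = -74. Hole 24 mm across; above it the slot is 11 mm wide and ends round the stud. With the module slid up to panel x = +22 mm the wide holes are centred on the heads (3 mm play each way) and it lifts out along the panel's z; at +30 mm it meets a stop, too far to lift off.
- service_tray: Fixed, empty open black tray, 230 x 140 x 22 mm outside, walls and floor 4 mm. Origin under its centre on the bench, x along its length, z up.
- solvent_bottle: Bystander: clear bottle with a steel top, 63 mm wide, 122 mm tall; origin at the centre of its underside.
- timer: Bystander: small grey bench timer, 32 x 58 x 45 mm; origin at the centre of its underside.
- cotton_buds: Bystander: tub of cotton buds, 77 mm wide, 80 mm tall; origin at the centre of its underside.
- tape_roll: Bystander: roll of tape lying flat, 98 mm across, 19 mm high; origin at the centre of its underside.

How it is judged:
By the outcome, as a careful person would: the job done as asked, in the order asked, and still so for the second after the job is handed in, with the robot touching nothing.
It also fails if it takes over 64 s, if anything falls off the work surface, if the arm or the gripper's body presses on something with over 40 N, if the wrist force passes 120 N, or if a joint passes its speed limit or range.

## Working session

There is one attempt and no reset: what is moved stays moved. The work goes in short steps, Python scripts to look and compute and a shell command to move; the robot and the scene stay as the last step left them, time stands still between calls to the robot, and variables do not carry over. Pictures are saved under pics/ and viewed, about 8 in all and at most 12, crops included, and the job is handed in when it is done.

```bash
ls; mkdir -p pics; python3 - <<'E'
from rig import readout, cams, robot
import cv2, numpy as np
s=readout.observe(); print(s, robot.tips_ahead)
ims=[]
for c in ["side","top"]:
    im=cams.capture(c); cv2.imwrite(f"pics/{c}0.png",im); ims.append(im)
    cal=cams.calibration(c); print(c,cal)
    for t in ["stand","panel","handle","handle_grip","tongue_tip","module","module_housing","upper_stud","lower_stud","upper_wide_hole","service_tray","solvent_bottle","timer","cotton_buds","tape_roll"]:
        try:
            r=cams.look_for(c,t); print(t,[(np.round(x["point"],3).tolist(),round(x["confidence"],2)) for x in r[:2]])
        except Exception as e: print(t,e)
cv2.imwrite("pics/a.png",cv2.resize(np.vstack(ims),(480*1,600)))
E
```

```text
pics
{'clock': 0.0, 'q': array([-1.30147841,  0.5921109 ,  0.04833544,  1.60983598, -0.0332979 ,
        0.94271899, -0.0336788 ]), 'qd': array([ 0.00078411,  0.0009    ,  0.00227186, -0.00099409,  0.00061644,
        0.00201597,  0.00114452]), 'joint_efforts': array([-2.03806985e-04, -5.48684263e+01,  1.54660027e+00, -1.98130757e+01,
        9.40044323e-03,  8.67610535e-03,  1.36061743e-05]), 'position': array([0.25703751, 0.67704377, 0.24414266]), 'eef_rot': array([-0.5666318 , -3.0898016 ,  0.00353817]), 'ft_force': array([ 0.17520999,  0.13864047, -0.56692877]), 'torque': array([-0.01083246,  0.01808133,  0.0458317 ]), 'finger_gap': 0.08544644800494085} 0.014
side {'vertical_fov': 54.78728459891827, 'cx': 327.31048540519873, 'cy': 204.48300451272135, 'extrinsics': array([[ 0.9864568 , -0.08025178,  0.14304763,  0.41385332],
       [-0.16388553, -0.51772315,  0.83970487, -1.0113563 ],
       [ 0.00667125, -0.85177602, -0.52386363,  0.70539876],
       [ 0.        ,  0.        ,  0.        ,  1.        ]])}
stand [([0.612, 0.208, 0.066], 0.63)]
panel [([0.595, 0.233, 0.116], 0.68)]
[... 1221 characters left out ...]
 0.43)]
tongue_tip [([0.6, 0.264, 0.149], 0.8), ([0.389, -0.002, 0.047], 0.73)]
module [([0.574, 0.175, 0.118], 0.58)]
module_housing [([0.578, 0.174, 0.118], 0.85)]
upper_stud [([0.586, 0.24, 0.108], 0.89), ([0.586, 0.231, 0.099], 0.63)]
lower_stud [([0.588, 0.236, 0.107], 0.75), ([0.597, 0.265, 0.149], 0.67)]
upper_wide_hole [([0.578, 0.171, 0.118], 0.95), ([0.492, -0.042, 0.111], 0.23)]
service_tray [([0.518, -0.259, 0.006], 0.74)]
solvent_bottle [([0.575, 0.173, 0.118], 0.74), ([0.596, 0.264, 0.148], 0.52)]
timer [([0.388, -0.0, 0.044], 0.5), ([0.517, -0.259, 0.007], 0.4)]
cotton_buds [([0.395, -0.517, 0.084], 0.82), ([0.385, 0.001, 0.044], 0.63)]
tape_roll [([0.779, 0.156, 0.022], 0.8)]
```

View pics/top0.png

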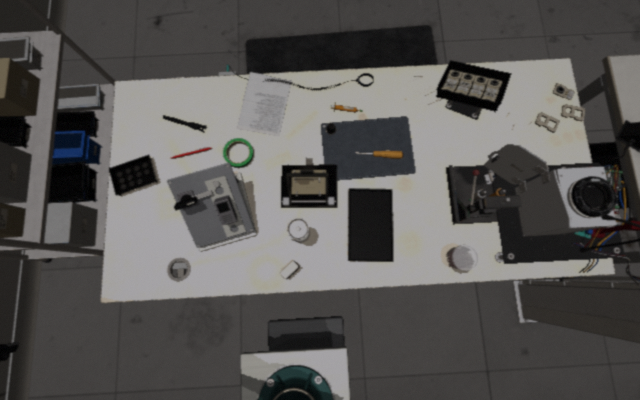

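View pics/side0.png

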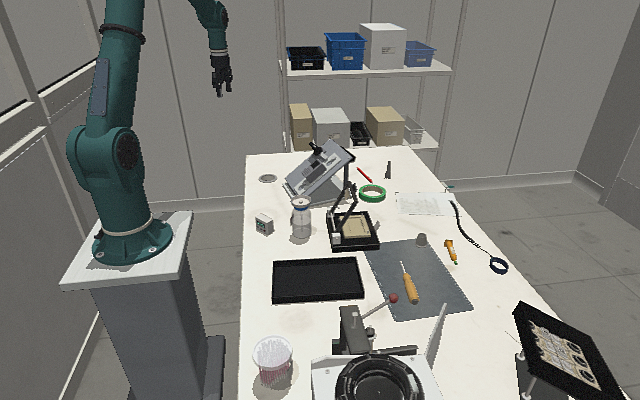

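```bash
python3 - <<'E'
import cv2, numpy as np
a=cv2.imread("pics/top0.png")[155:260,160:262]; b=cv2.imread("pics/side0.png")[130:210,280:360]
a=cv2.resize(a,None,fx=4,fy=4,interpolation=cv2.INTER_CUBIC); b=cv2.resize(b,None,fx=4.8,fy=4.8,interpolation=cv2.INTER_CUBIC)
o=np.zeros((420,408+384,3),np.uint8); o[:420,:408]=a; o[:384,408:]=b
cv2.imwrite("pics/c.png",o)
E
```

```text
(no output)
```

View pics/c.png

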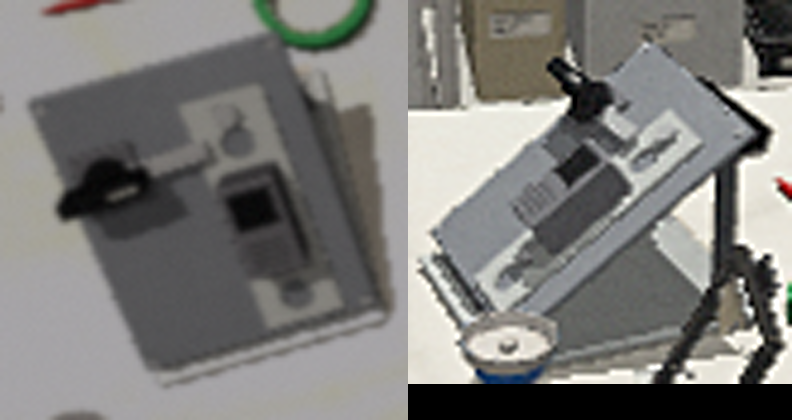

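```bash
cat > h.py <<'E'
import numpy as np, cv2
from scipy.spatial.transform import Rotation as R
from scipy.optimize import least_squares
from rig import readout, cams, robot
def panelT(x,y,yaw):
    T=np.eye(4); n=np.radians(35)
    T[:3,:3]=R.from_euler('z',yaw).as_matrix()@R.from_euler('y',-n).as_matrix() # z-> (-sin35,0,cos35), x->(cos,0,sin)
    T[:3,3]=[x,y,.092]; return T
def proj(cal,P):
    E=np.linalg.inv(cal["extrinsics"]); f=200/np.tan(np.radians(cal["vertical_fov"]/2))
    c=P@E[:3,:3].T+E[:3,3]; return np.c_[f*c[:,0]/c[:,2]+cal["cx"], f*c[:,1]/c[:,2]+cal["cy"]]
def fit(obs,x0,wt=None):
    # obs: list of (cal, panel pts Nx3 m, px Nx2)
    def r(p):
        T=panelT(*p); return np.concatenate([(proj(c,P@T[:3,:3].T+T[:3,3])-px).ravel() for c,P,px in obs])
    return least_squares(r,x0,loss='soft_l1')
def cur():
    s=readout.observe(); return s,R.from_rotvec(s["eef_rot"]).as_matrix(),s["position"]
def goto(Tp,Rt,pt):
    """print shift (mm) and turn(deg) in tool axes to reach world pose"""
    s,Rc,p=cur(); print("shift",np.round(Rc.T@(pt-p)*1e3,1),"turn",np.round(np.degrees(R.from_matrix(Rc.T@Rt).as_rotvec()),2))
E
python3 - <<'E'
from h import *
C=np.array([[125,130,0],[125,-55,0],[-105,-55,0],[-105,130,0]])/1e3
t=np.array([[32,103],[278,37],[380,308],[155,375]])/4+[160,155]
s=(np.array([[648,42],[750,135],[512,318],[432,247]])-[408,0])/4.8+[280,130]
ct,cs=cams.calibration("top"),cams.calibration("side")
for o in ([(ct,C,t)],[(cs,C,s)],[(ct,C,t),(cs,C,s)]):
    f=fit(o,[.57,.17,.35]); print(f.x,np.round(f.fun,1))
T=panelT(*f.x); print(np.round(T,3))
print("handle",T@[.055,.095,.037,1],"modtop",T@[0-.002,0,.038,1])
# tool candidate: z=-panel z ; y along panel x (handle bar across slope->jaws close along panel x)
for ax in (1,-1):
    z=-T[:3,2]; y=ax*T[:3,0]; Rt=np.c_[np.cross(y,z),y,z]; goto(0,Rt,(T@[.055,.095,.037+.12,1])[:3])
s,Rc,p=cur(); print(Rc.round(2))
E
```

```text
[0.58074789 0.1719727  0.22973927] [-0.9  0.4  1.5 -0.9  0.8  0.  -1.3  0.2]
[0.58259535 0.16584131 0.25136215] [ 0.3 -0.3  1.7 -0.4 -0.5  6.7 -1.3 -2.2]
[0.58127249 0.17143768 0.23357158] [-0.8  0.4  1.5 -1.1  1.1 -0.2 -1.   0.2  0.4 -0.8  1.  -0.8 -1.4  5.8
 -1.2 -3.2]
[[ 0.797 -0.231 -0.558  0.581]
 [ 0.19   0.973 -0.133  0.171]
 [ 0.574  0.     0.819  0.092]
 [ 0.     0.     0.     1.   ]]
handle [0.58246832 0.26937382 0.15385533 1.        ] modtop [0.55847461 0.16601375 0.12198062 1.        ]
shift [-392.  -305.1   -6.8] turn [-32.15 -17.03  54.03]
shift [-392.  -305.1   -6.8] turn [  19.97  -37.7  -119.57]
[[-0.93  0.35  0.  ]
 [ 0.35  0.93 -0.  ]
 [-0.   -0.   -1.  ]]
```

```bash
cat >> h.py <<'E'
P0=[0.5813,0.1714,0.2336]
def tgt(px,py,pz,ang=0.0,p=None,tz=None):
    """tool y at angle (deg, anticlockwise facing the plate) from panel x; panel coords in mm; 'tip' convention: TCP"""
    T=panelT(*(p or P0)); z=-T[:3,2]; a=np.radians(ang); y=T[:3,0]*np.cos(a)+T[:3,1]*np.sin(a)
    goto(0,np.c_[np.cross(y,z),y,z],(T@[px/1e3,py/1e3,pz/1e3,1])[:3])
def where(p=None):
    T=panelT(*(p or P0)); s,Rc,q=cur(); l=T[:3,:3].T@(q-T[:3,3])*1e3; Rl=T[:3,:3].T@Rc
    print("panel TCP",l.round(1),"y ang",round(float(np.degrees(np.arctan2(Rl[1,1],Rl[0,1]))),2),"tilt",np.degrees(np.arccos(-Rl[2,2])).round(2),"F panel",(T[:3,:3].T@s["ft_force"]).round(1),"gap",round(float(s["finger_gap"]),4),"t",s["clock"].round(2))
E
python3 - <<'E'
from h import *
tgt(30,60,200)
s,Rc,p=cur(); E=cams.calibration("wrist")["extrinsics"]; print((Rc.T@(E[:3,3]-p)).round(3), (Rc.T@E[:3,:3]).round(2))
E
```

```text
shift [-374.4 -359.5  -27.7] turn [-32.15 -17.03  54.03]
[ 0.085  0.001 -0.128] [[-0.   -0.94 -0.33]
 [ 1.   -0.   -0.  ]
 [-0.   -0.33  0.94]]
```

```bash
python3 -m creep '[[[-30,-28,-2,-2.5,-1.3,4],[-60,-57,-4,-5,-2.6,8],[-90,-86,-6,-7.5,-4,12.5],[-118,-114,-8,-10,-5.3,17],[-147,-142,-10,-12.5,-6.6,21]]]'; python3 -c "
from h import *
tgt(30,60,200)"
```

```text
clock: 2.02
position: [0.3451, 0.4909, 0.2558]
eef_rot: [1.069, 2.776, 0.292]
ft_force: [0.7, 0.3, 0.7]
finger_gap: 0.0853
shift [-290.5 -113.9  -23.9] turn [-19.53 -10.4   32.78]
```

```bash
python3 -m creep '[[[-37,-14,-3,-2.9,-1.5,5],[-74,-29,-6,-5.8,-3,10],[-111,-43,-9,-8.7,-4.6,15],[-148,-58,-12,-11.6,-6.2,20],[-185,-73,-15,-14.5,-7.7,25]]]'; python3 -c "
from h import *
tgt(30,60,200)"
```

```text
clock: 2.43
position: [0.431, 0.3091, 0.2672]
eef_rot: [1.553, 2.284, 0.584]
ft_force: [1.6, -0.6, -1.2]
finger_gap: 0.0855
shift [-111.1    9.3    2.7] turn [-4.93 -2.61  7.47]
```

```bash
python3 -m creep '[[[-35,3,1,-2.5,-1.3,4],[-70,6,2,-4.9,-2.6,7.5],[-111,9,3,-4.9,-2.6,7.5],[-111,9,3,-4.9,-2.6,7.5],[-111,9,3,-4.9,-2.6,7.5]]]'; python3 - <<'E'
from h import *
where()
im=cams.capture("wrist"); cal=cams.calibration("wrist"); np.save("w1.npy",cal["extrinsics"])
for t in ["handle_grip","handle","tongue_tip","module_housing","module"]:
    r=cams.look_for("wrist",t); T=np.linalg.inv(panelT(*P0)); print(t,[((T@[*x["point"],1])[:3].round(3).tolist(),round(x["confidence"],2)) for x in r[:2]])
T=panelT(*P0)
pts=np.array([[125,130,0],[125,-55,0],[-105,-55,0],[-105,130,0],[78,0,11],[-52,0,11],[55,95,47],[55,20,14]])/1e3
q=proj(cal,pts@T[:3,:3].T+T[:3,3]); print(q.round(0).tolist())
cv2.imwrite("pics/w1.png",im)
E
```

```text
clock: 2.85
position: [0.4557, 0.2611, 0.2695]
eef_rot: [1.628, 2.155, 0.618]
ft_force: [0.4, -0.3, -0.5]
finger_gap: 0.0851Traceback (most recent call last):
  File "<stdin>", line 2, in <module>
  File "h.py", line 29, in where
    print("panel TCP",l.round(1),"y ang",round(float(np.degrees(np.arctan2(Rl[1,1],Rl[0,1]))),2),"tilt",np.degrees(np.arccos(-Rl[2,2])).round(2),"F panel",(T[:3,:3].T@s["ft_force"]).round(1),"gap",round(float(s["finger_gap"]),4),"t",s["clock"].round(2))
                                                                                                                                                                                                                                         ^^^^^^^^^^^^^^^^
AttributeError: 'float' object has no attribute 'round'
```

```bash
sed -i 's/s\["clock"\].round(2)/round(s["clock"],2)/' h.py; python3 - <<'E'
from h import *
where(); tgt(30,60,200); print(cur()[0]["q"].round(2))
im=cams.capture("wrist"); cal=cams.calibration("wrist"); np.save("w1.npy",cal["extrinsics"])
for t in ["handle_grip","handle","tongue_tip","module_housing","module"]:
    r=cams.look_for("wrist",t); T=np.linalg.inv(panelT(*P0)); print(t,[((T@[*x["point"],1])[:3].round(3).tolist(),round(x["confidence"],2)) for x in r[:2]])
T=panelT(*P0)
pts=np.array([[125,130,0],[125,-55,0],[-105,-55,0],[-105,130,0],[78,0,11],[-52,0,11],[55,95,47],[55,20,14]])/1e3
q=proj(cal,pts@T[:3,:3].T+T[:3,3]); print(q.round(0).tolist())
cv2.imwrite("pics/w1.png",im)
E
```

```text
panel TCP [ 18.8 116.3 203.6] y ang 2.58 tilt 1.72 F panel [-0.  -0.4 -0.6] gap 0.0851 t 2.85
shift [-56.8   8.8   3.5] turn [-1.7   0.25  2.58]
[-1.36  0.24  0.71  2.4   1.22  0.11 -1.62]
handle_grip [([0.053, 0.102, 0.032], 0.64)]
handle []
tongue_tip [([-0.001, 0.016, 0.027], 0.63), ([0.057, 0.102, 0.035], 0.57)]
module_housing [([0.002, 0.014, 0.026], 0.95)]
module [([-0.001, 0.014, 0.025], 0.64)]
[[437.0, 157.0], [411.0, 320.0], [205.0, 309.0], [193.0, 145.0], [375.0, 280.0], [249.0, 274.0], [364.0, 206.0], [354.0, 264.0]]
```

View pics/w1.png

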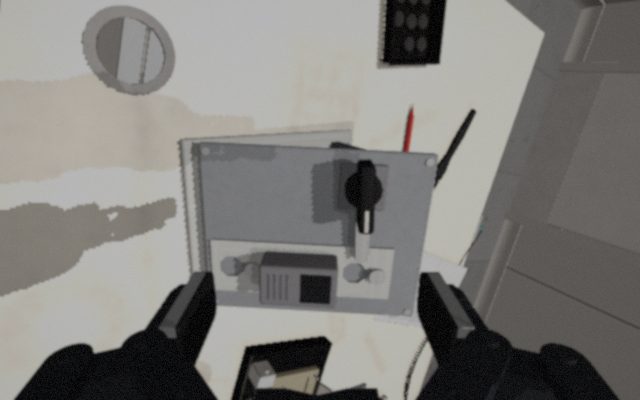

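```bash
python3 - <<'E'
from h import *
C=np.array([[125,130,0],[125,-55,0],[-105,-55,0],[-105,130,0]])/1e3
t=np.array([[32,103],[278,37],[380,308],[155,375]])/4+[160,155]
w=np.array([[437,153],[412,317],[199,305],[192,143],[377,276]])
ct,cw=cams.calibration("top"),cams.calibration("wrist")
CW=np.vstack([C,[[.078,0,.011]]])
for o in ([(ct,C,t)],[(cw,CW,w)],[(ct,C,t),(cw,CW,w)]):
    f=fit(o,[.58,.17,.23]); print(f.x,np.round(f.fun,1))
T=panelT(*f.x)
for a in (0,.06,.12):
    pts=np.array([[55,95,47],[55+75*np.sin(a),95-75*np.cos(a),14],[55-31*np.sin(a),95+31*np.cos(a),47],[55+31*np.sin(a),95-31*np.cos(a),47]])/1e3
    print(a,proj(cw,pts@T[:3,:3].T+T[:3,3]).round(0).tolist())
im=cv2.imread("pics/w1.png")[140:330,180:450]; cv2.imwrite("pics/w1c.png",cv2.resize(im,None,fx=2.9,fy=2.9,interpolation=cv2.INTER_CUBIC))
E
```

```text
[0.58074789 0.1719727  0.22973926] [-0.9  0.4  1.5 -0.9  0.8  0.  -1.3  0.2]
[0.57948384 0.17972    0.24268916] [ 0.2 -0.7 -0.2 -0.   6.5  1.5  0.1 -1.2 -1.8  1.2]
[0.57986917 0.17913363 0.24320492] [-3.8  1.5 -1.6 -0.6 -1.2  0.1 -3.2  1.1  0.2 -0.1 -0.1  0.4  6.7  2.
  0.3 -0.5 -1.7  1.7]
0 [[364.0, 202.0], [355.0, 261.0], [367.0, 166.0], [361.0, 235.0]]
0.06 [[364.0, 202.0], [359.0, 261.0], [365.0, 166.0], [363.0, 235.0]]
0.12 [[364.0, 202.0], [364.0, 261.0], [362.0, 166.0], [365.0, 235.0]]
```

View pics/w1c.png

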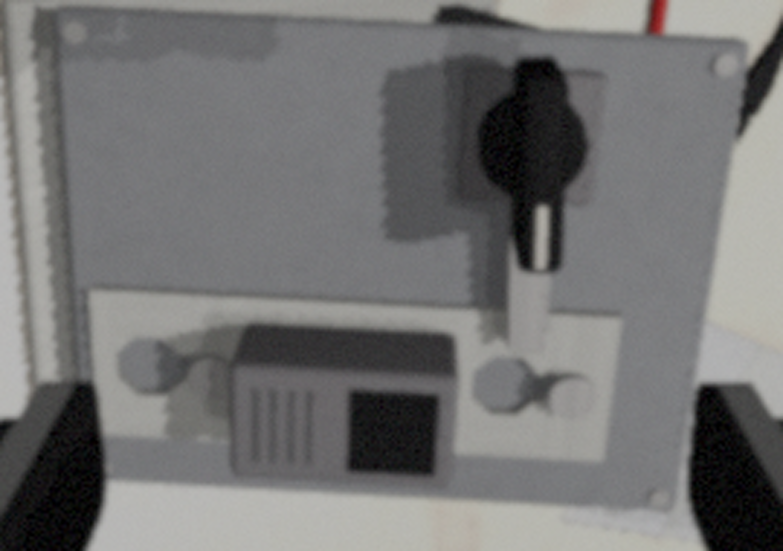

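```bash
python3 - <<'E'
from h import *
ct,cw=cams.calibration("top"),cams.calibration("wrist")
C=np.array([[125,130,0],[125,-55,0],[-105,-55,0],[-105,130,0]])/1e3
t=np.array([[32,103],[278,37],[380,308],[155,375]])/4+[160,155]
W=np.array([[125,130,0],[125,-55,0],[-105,-55,0],[-105,130,0],[78,0,11],[55,0,4],[-75,0,4],[94,30,4],[94,-30,4],[-96,30,4],[-96,-30,4]])/1e3
w=np.array([[747,40],[672,510],[100,482],[58,8],[572,395],[502,384],[150,364],[622,315],[606,462],[92,290],[100,437]])/2.9+[180,140]
for o in ([(cw,W,w)],[(ct,C,t),(cw,W,w)]):
    f=fit(o,[.58,.17,.23]); print(f.x,np.round(f.fun,1)[-22:].reshape(-1,2).tolist())
T=panelT(*f.x)
for a in (0,.06,.12):
    pts=np.array([[55,95,47],[55+75*np.sin(a),95-75*np.cos(a),14],[55-31*np.sin(a),95+31*np.cos(a),47],[55+31*np.sin(a),95-31*np.cos(a),47]])/1e3
    print(a,((proj(cw,pts@T[:3,:3].T+T[:3,3])-[180,140])*2.9).round(0).tolist())
E
```

```text
[0.58328929 0.1794969  0.24130339] [[2.0, -0.5], [2.2, 1.0], [-5.8, 0.1], [-3.7, -0.2], [0.4, 1.1], [1.9, 0.2], [0.6, 1.0], [0.8, 0.3], [0.0, -0.7], [-0.8, 0.0], [-0.2, -1.0]]
[0.5831908  0.1793144  0.24037084] [[2.0, -0.2], [2.0, 1.3], [-6.0, 0.2], [-3.7, -0.1], [0.3, 1.3], [1.7, 0.4], [0.5, 1.1], [0.7, 0.6], [-0.1, -0.5], [-0.9, 0.1], [-0.4, -0.9]]
0 [[542.0, 180.0], [513.0, 350.0], [551.0, 77.0], [533.0, 276.0]]
0.06 [[542.0, 180.0], [526.0, 350.0], [545.0, 77.0], [539.0, 276.0]]
0.12 [[542.0, 180.0], [539.0, 350.0], [538.0, 77.0], [545.0, 276.0]]
```

```bash
sed -i 's/^P0=.*/P0=[0.5832,0.1793,0.2405]/' h.py; python3 -c "
from h import *
tgt(55,97,100,4); where()"
```

```text
shift [-14.   41.3 104.1] turn [-1.77  0.4  -1.75]
panel TCP [ 16.3 110.3 205.2] y ang 2.25 tilt 1.81 F panel [ 0.9 -0.1 -0.7] gap 0.0853 t 3.15
```

```bash
python3 -m creep '[[[-3,10,26,-0.5,0,-0.5],[-7,20,52,-1,0,-1],[-10,30,78,-1.5,0.3,-1.5],[-14,41,104,-1.8,0.4,-1.8],[-14,41,104,-1.8,0.4,-1.8]]]' 70; python3 - <<'E'
from h import *
tgt(55,97,37,4); where(); print(cur()[0]["q"].round(2))
im=cams.capture("wrist"); cal=cams.calibration("wrist")
cv2.imwrite("pics/w2.png",im)
T=panelT(*P0)
pts=np.array([[55,95,47],[55,126,47],[55,64,47]])/1e3
print(proj(cal,pts@T[:3,:3].T+T[:3,3]).round(0).tolist())
E
```

```text
clock: 3.57
position: [0.5259, 0.2678, 0.2197]
eef_rot: [1.571, 2.162, 0.631]
ft_force: [0.7, 0.1, -0.5]
finger_gap: 0.06
shift [-2.6 10.2 87.4] turn [-0.26  0.48  0.36]
panel TCP [ 44.9  99.5 124.4] y ang 4.36 tilt 0.55 F panel [ 0.3 -0.1 -0.8] gap 0.06 t 3.57
[-0.82  0.37  0.19  2.33  2.11  0.2  -2.41]
[[329.0, 223.0], [333.0, 174.0], [325.0, 267.0]]
```

View pics/w2.png

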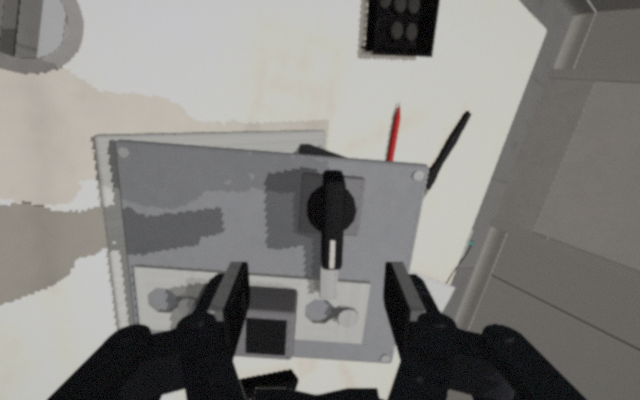

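```bash
python3 -m creep '[[[-2,4,20,0,0,0],[-3,8,40,0,0.3,0],[-3,12,55,0,0.5,0],[-3,12,65,0,0.5,0],[-3,12,65,0,0.5,0]]]'; python3 - <<'E'
from h import *
tgt(57,96,37,4); where(); print(cur()[0]["q"].round(2))
E
```

```text
clock: 4.03
position: [0.5789, 0.2726, 0.1697]
eef_rot: [1.582, 2.161, 0.634]
ft_force: [-0.4, -0.6, -0.1]
finger_gap: 0.0599
shift [ 4.6 -1.9 16.3] turn [-0.38  0.31 -0.08]
panel TCP [59.3 91.7 53.3] y ang 3.91 tilt 0.48 F panel [-0.5 -0.5  0.2] gap 0.0599 t 4.03
[-0.61  0.5   0.01  2.25  2.29  0.28 -2.54]
```

```bash
python3 -m creep '[[[4,-1,8,0,0,0],[5,-2,16,0,0,0],[5,-2,16,0,0,0],[5,-2,16,0,0,0]]]' && python3 -c "
from h import *
where()" && python3 -m creep '[[[0,0,0,0,0,0],[0,0,0,0,0,0],[0,0,0,0,0,0],[0,0,0,0,0,0],[0,0,0,0,0,0]]]' 0 40; python3 - <<'E'
from h import *
where(); print(cur()[0]["q"].round(2))
E
```

```text
clock: 4.37
position: [0.584, 0.2796, 0.1548]
eef_rot: [1.58, 2.162, 0.634]
ft_force: [-0.5, 0.5, 1.2]
finger_gap: 0.0599
panel TCP [56.3 97.2 37.3] y ang 3.98 tilt 0.5 F panel [0.3 0.6 1.2] gap 0.0599 t 4.37
clock: 4.78
position: [0.5832, 0.2794, 0.1549]
eef_rot: [1.581, 2.163, 0.633]
ft_force: [-4.7, -0.9, 3.1]
finger_gap: 0.0132
panel TCP [55.6 97.2 37.8] y ang 3.98 tilt 0.53 F panel [-2.1  0.3  5.3] gap 0.0132 t 4.78
[-0.6   0.53 -0.02  2.24  2.31  0.3  -2.57]
```

```bash
python3 -m creep '[[[0,0,0,0,0,-4],[0,0,0,0,0,-9],[0,0,0,0,0,-15],[0,0,0,0,0,-20],[0,0,0,0,0,-25]]]'; python3 - <<'E'
from h import *
where(); print(cur()[0]["q"].round(2))
E
```

```text
clock: 5.2
position: [0.5822, 0.2787, 0.1541]
eef_rot: [1.047, 2.4, 0.486]
ft_force: [-1.7, -0.8, -2.2]
finger_gap: 0.0131
panel TCP [54.2 96.8 37.9] y ang 29.19 tilt 0.67 F panel [-2.8 -0.3 -0.7] gap 0.0131 t 5.2
[-0.68  0.54  0.1   2.25  2.46  0.26 -2.29]
```

```bash
python3 -m creep '[[[0,0,0,0,0,-6],[0,0,0,0,0,-12],[0,0,0,0,0,-18],[0,0,0,0,0,-24],[0,0,0,0,0,-30]]]'; python3 -c "
from h import *
where(); print(cur()[0]['q'].round(2))";  python3 -m creep '[[[0,0,0,0,0,-6],[0,0,0,0,0,-12],[0,0,0,0,0,-18],[0,0,0,0,0,-24],[0,0,0,0,0,-27]]]'; python3 - <<'E'
from h import *
tgt(55,97,37,90); where(); print(cur()[0]["q"].round(2),cur()[0]["torque"])
E
```

```text
clock: 5.62
position: [0.5814, 0.2774, 0.1534]
eef_rot: [0.379, 2.542, 0.291]
ft_force: [-0.6, -2.3, -3.2]
finger_gap: 0.0128
panel TCP [53.  95.7 37.9] y ang 59.4 tilt 0.82 F panel [-2.8 -2.  -2. ] gap 0.0128 t 5.62
[-0.77  0.55  0.22  2.25  2.67  0.23 -1.99]
clock: 6.03
position: [0.5814, 0.2758, 0.1532]
eef_rot: [-0.226, 2.537, 0.106]
ft_force: [0.0, -3.2, -2.0]
finger_gap: 0.0131
shift [-2.3  3.   0.8] turn [-0.55 -0.74 -3.45]
panel TCP [52.5 94.2 37.9] y ang 86.55 tilt 0.92 F panel [-1.7 -3.1 -1.2] gap 0.0131 t 6.03
[-0.84  0.56  0.31  2.26  2.87  0.22 -1.74] [-0.33740542  0.39904905 -0.32909307]
```

Push a little further to feel the end stop.

```bash
python3 -m creep '[[[0,0,0,0,0,-2],[0,0,0,0,0,-4],[0,0,0,0,0,-5],[0,0,0,0,0,-6],[0,0,0,0,0,-6]]]'; python3 - <<'E'
from h import *
where(); s=cur()[0]; T=panelT(*P0); print(T[:3,:3].T@s["torque"])
im=cams.capture("top"); cv2.imwrite("pics/t2.png",cv2.resize(im[150:260,150:270],None,fx=4,fy=4))
E
```

```text
clock: 6.45
position: [0.5815, 0.2755, 0.1532]
eef_rot: [-0.353, 2.521, 0.066]
ft_force: [-0.9, -0.6, -0.7]
finger_gap: 0.0133
panel TCP [52.5 93.9 38. ] y ang 92.35 tilt 0.94 F panel [-1.2 -0.3  0.1] gap 0.0133 t 6.45
[-0.04520506  0.58222334 -1.14022037]
```

```bash
python3 -m creep '[[[0,0,0,0,0,2],[0,0,0,0,0,2],[0,0,0,0,0,2],[0,0,0,0,0,2],[0,0,0,0,0,2]]]' 70 && python3 -m creep '[[[0,0,-15,0,0,0],[0,0,-35,0,0,0],[0,0,-55,0,0,0],[0,0,-75,0,0,0],[0,0,-75,0,0,0]]]'; python3 - <<'E'
from h import *
where(); tgt(-2,0,75,90); print(cur()[0]["q"].round(2))
im=cams.capture("wrist"); cv2.imwrite("pics/w3.png",im); cal=cams.calibration("wrist")
T=panelT(*P0)
pts=np.array([[36,22,38],[36,-22,38],[-40,22,38],[-40,-22,38],[78,0,11],[55,170,14],[55+75,95,14]])/1e3
print(proj(cal,pts@T[:3,:3].T+T[:3,3]).round(0).tolist())
E
```

```text
clock: 6.92
position: [0.5815, 0.2758, 0.1533]
eef_rot: [-0.311, 2.527, 0.08]
ft_force: [-0.3, -0.3, -0.1]
finger_gap: 0.0598
clock: 7.33
position: [0.5393, 0.2665, 0.2173]
eef_rot: [-0.312, 2.525, 0.082]
ft_force: [0.3, -0.9, 0.6]
finger_gap: 0.0598
panel TCP [ 54.   95.1 115.2] y ang 90.42 tilt 0.78 F panel [ 0.4 -1.   0.5] gap 0.0598 t 7.33
shift [ 56.2 -94.4  41.5] turn [-0.43 -0.65  0.42]
[-1.02  0.42  0.49  2.31  2.85  0.11 -1.65]
[[195.0, 194.0], [123.0, 193.0], [181.0, 59.0], [100.0, 59.0], [183.0, 238.0], [425.0, 212.0], [315.0, 304.0]]
```

View pics/w3.png

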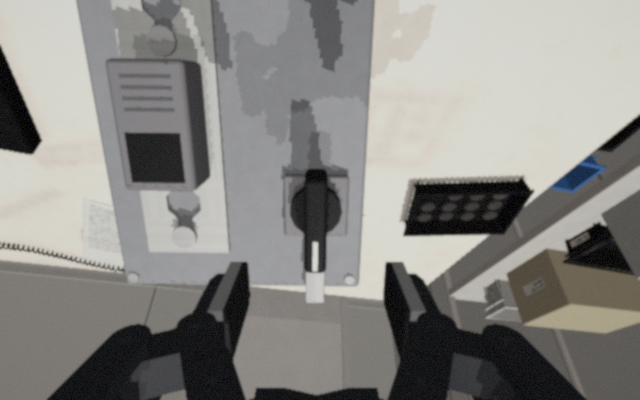

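```bash
python3 -m creep '[[[14,-25,8,0,0,0],[28,-55,16,-0.2,-0.3,0],[42,-80,25,-0.4,-0.6,0],[56,-95,38,-0.4,-0.6,0],[56,-95,42,-0.4,-0.6,0]]]'; python3 - <<'E'
from h import *
where(); tgt(-2,0,24,90); print(cur()[0]["q"].round(2))
E
```

```text
clock: 7.8
position: [0.5391, 0.1629, 0.1476]
eef_rot: [-0.306, 2.523, 0.086]
ft_force: [0.5, -0.1, -0.0]
finger_gap: 0.0594
panel TCP [-6.3 -5.4 72.3] y ang 90.17 tilt 0.62 F panel [ 0.3 -0.2 -0.3] gap 0.0594 t 7.8
shift [-4.8  5.7 48.3] turn [-0.35 -0.51  0.16]
[-0.58  0.5   0.19  2.44  3.07  0.39 -1.69]
```

```bash
python3 -m creep '[[[-4,5,8,-0.3,-0.5,0],[-5,6,20,-0.3,-0.5,0],[-5,6,30,-0.3,-0.5,0],[-5,6,36,-0.3,-0.5,0],[-5,6,36,-0.3,-0.5,0]]]'; python3 - <<'E'
from h import *
where(); tgt(-2,0,24,90); print(cur()[0]["q"].round(2))
im=cams.capture("wrist"); cv2.imwrite("pics/w4.png",im)
E
```

```text
clock: 8.22
position: [0.5628, 0.1762, 0.1199]
eef_rot: [-0.31, 2.514, 0.095]
ft_force: [0.1, -0.8, -0.8]
finger_gap: 0.0596
panel TCP [-0.8  1.9 34.7] y ang 90.26 tilt 0.03 F panel [-0.6 -0.8 -0.6] gap 0.0596 t 8.22
shift [ 1.2 -1.9 10.7] turn [0.03 0.02 0.26]
[-0.56  0.58  0.17  2.4   3.08  0.44 -1.71]
```

View pics/w4.png

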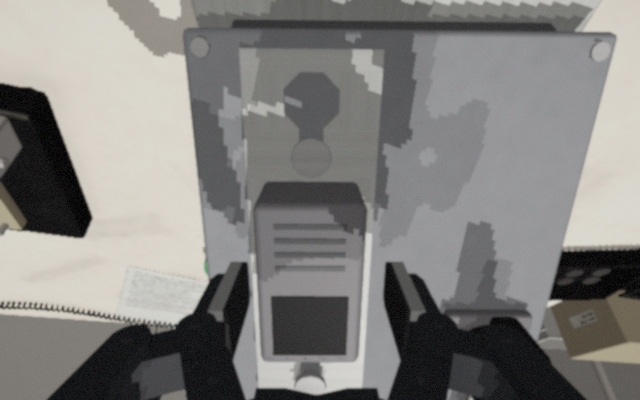

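```bash
python3 -m creep '[[[1,-1,6,0,0,0],[1,-2,11,0,0,0],[1,-2,11,0,0,0],[1,-2,11,0,0,0]]]' && python3 -c "
from h import *
where()" && python3 -m creep '[[[1,-2,0,0,0,0],[0,0,0,0,0,0],[0,0,0,0,0,0],[0,0,0,0,0,0],[0,0,0,0,0,0]]]' 0 60; python3 - <<'E'
from h import *
where(); print(cur()[0]["q"].round(2))
E
```

```text
clock: 8.6
position: [0.568, 0.175, 0.1106]
eef_rot: [-0.309, 2.515, 0.094]
ft_force: [-0.3, 0.5, -0.3]
finger_gap: 0.0598
panel TCP [-2.3 -0.5 24.3] y ang 90.24 tilt 0.01 F panel [-0.2  0.6 -0.1] gap 0.0598 t 8.6
clock: 9.02
position: [0.5671, 0.174, 0.1105]
eef_rot: [-0.308, 2.516, 0.093]
ft_force: [-3.7, -2.8, 2.9]
finger_gap: 0.0431
panel TCP [-3.2 -1.3 24.9] y ang 90.19 tilt 0.11 F panel [-1.8 -1.9  4.8] gap 0.0431 t 9.02
[-0.55  0.6   0.16  2.39  3.09  0.45 -1.71]
```

```bash
python3 -m creep '[[[-6,0,0,0,0,0],[-12,0,0,0,0,0],[-18,0,0,0,0,0],[-24,0,0,0,0,0],[-24,0,0,0,0,0]]]'; python3 - <<'E'
from h import *
where()
im=cams.capture("wrist"); cv2.imwrite("pics/w5.png",im); cal=cams.calibration("wrist")
T=panelT(*P0)
pts=np.array([[78,0,11],[-52,0,11],[78,0,4],[-52,0,4]])/1e3
print(proj(cal,pts@T[:3,:3].T+T[:3,3]).round(0).tolist())
E
```

```text
clock: 9.43
position: [0.5872, 0.1794, 0.1251]
eef_rot: [-0.308, 2.515, 0.094]
ft_force: [-3.1, -1.6, -0.4]
finger_gap: 0.0431
panel TCP [22.2 -0.9 24.9] y ang 90.21 tilt 0.03 F panel [-3.  -0.8  1.6] gap 0.0431 t 9.43
[[316.0, 370.0], [317.0, 106.0], [316.0, 360.0], [317.0, 105.0]]
```

View pics/w5.png

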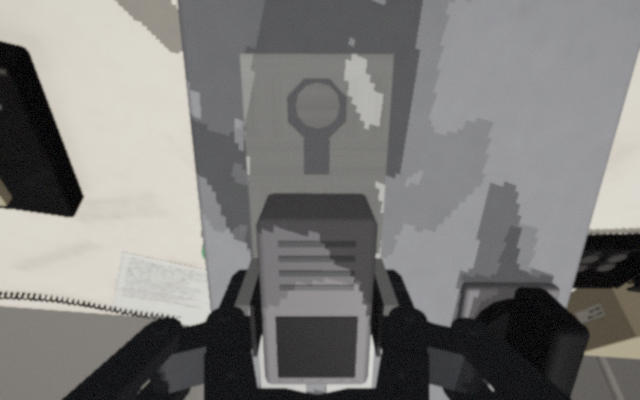

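```bash
python3 -m creep '[[[1,0,0,0,0,0],[1,0,-4,0,0,0],[1,0,-8,0,0,0],[1,0,-12,0,0,0],[1,0,-15,0,0,0]]]'; python3 - <<'E'
from h import *
where()
E
```

```text
clock: 9.9
position: [0.578, 0.1772, 0.1372]
eef_rot: [-0.308, 2.514, 0.094]
ft_force: [0.3, 0.0, -4.9]
finger_gap: 0.0432
panel TCP [21.4 -0.8 40.2] y ang 90.2 tilt 0.05 F panel [-2.6 -0.1 -4.1] gap 0.0432 t 9.9
```

```bash
python3 -m creep '[[[-2,0,-12,0,0,0],[-10,0,-25,0,0,0],[-20,0,-38,0,0,0],[-30,0,-50,0,0,0],[-40,0,-65,0,0,0]]]'; python3 - <<'E'
from h import *
where(); print(cur()[0]["position"],cur()[0]["q"].round(2))
im=cv2.imread("pics/top0.png"); g=cv2.cvtColor(im,cv2.COLOR_BGR2GRAY)
ct,cs=cams.calibration("top"),cams.calibration("side")
m=np.zeros_like(g); m[183:268,342:400]=(g[183:268,342:400]<60)*255; m[:186]=0
m=cv2.morphologyEx(m,cv2.MORPH_OPEN,np.ones((5,5)))
c=max(cv2.findContours(m,0,2)[0],key=cv2.contourArea); box=cv2.boxPoints(cv2.minAreaRect(c)); print(box)
def ray(cal,u,v):
    f=200/np.tan(np.radians(cal["vertical_fov"]/2)); E=cal["extrinsics"]; d=E[:3,:3]@np.array([(u-cal["cx"])/f,(v-cal["cy"])/f,1]); return E[:3,3],d/np.linalg.norm(d)
P=[]
for b in box:
    o,d=ray(ct,*b); P.append(o+d*(.022-o[2])/d[2])
P=np.array(P); print(P.round(4),P.mean(0)); print([np.linalg.norm(P[i]-P[i-1]).round(3) for i in range(4)])
def tri(a,b):
    o1,d1=ray(ct,*a);o2,d2=ray(cs,*b); k=np.linalg.lstsq(np.c_[d1,-d2],o2-o1,rcond=None)[0]; return o1+k[0]*d1,o2+k[1]*d2
print("arm tip",tri((310,160),(350,155)),tri((310,160),(343,205)))
print("bottle",tri((298,226),(300,200)))
for z in (.0,.02,.1,.2,.25):
    o,d=ray(ct,310,160); print(z,(o+d*(z-o[2])/d[2]).round(3),end=' ')
    o,d=ray(cs,350,155); print((o+d*(z-o[2])/d[2]).round(3))
v=np.hstack([im[140:270,250:410],cv2.imread("pics/side0.png")[140:270,290:390]]); cv2.imwrite("pics/d.png",cv2.resize(v,None,fx=3,fy=3))
E
```

```text
clock: 10.32
position: [0.5731, 0.1761, 0.2139]
eef_rot: [-0.308, 2.514, 0.094]
ft_force: [-0.1, -0.1, -4.5]
finger_gap: 0.0428
panel TCP [ 61.3  -0.7 105.9] y ang 90.19 tilt 0.02 F panel [-2.7 -0.1 -3.7] gap 0.0428 t 10.32
[0.57310386 0.17612623 0.21389468] [-0.61  0.39  0.24  2.33  3.07  0.17 -1.67]
[[349. 189.]
 [392. 189.]
 [392. 260.]
 [349. 260.]]
[[ 0.6323 -0.2     0.022 ]
 [ 0.6245 -0.3374  0.022 ]
 [ 0.4008 -0.3165  0.022 ]
 [ 0.4082 -0.1843  0.022 ]] [ 0.5164717  -0.25956316  0.022     ]
[np.float64(0.225), np.float64(0.138), np.float64(0.225), np.float64(0.132)]
arm tip (array([ 0.65140764, -0.08618509,  0.28325143]), array([ 0.63234407, -0.08453372,  0.2770999 ])) (array([ 0.69641566, -0.08289526,  0.1446548 ]), array([ 0.61829602, -0.08169098,  0.11931473]))
bottle (array([ 0.50844577, -0.03859766,  0.12308915]), array([ 0.49802058, -0.03855435,  0.12165815]))
0.0 [ 0.743 -0.079  0.   ] [0.774 0.515 0.   ]
0.02 [ 0.737 -0.08   0.02 ] [0.764 0.472 0.02 ]
0.1 [ 0.711 -0.082  0.1  ] [0.723 0.299 0.1  ]
0.2 [ 0.678 -0.084  0.2  ] [0.672 0.082 0.2  ]
0.25 [ 0.662 -0.085  0.25 ] [ 0.646 -0.026  0.25 ]
```

View pics/d.png

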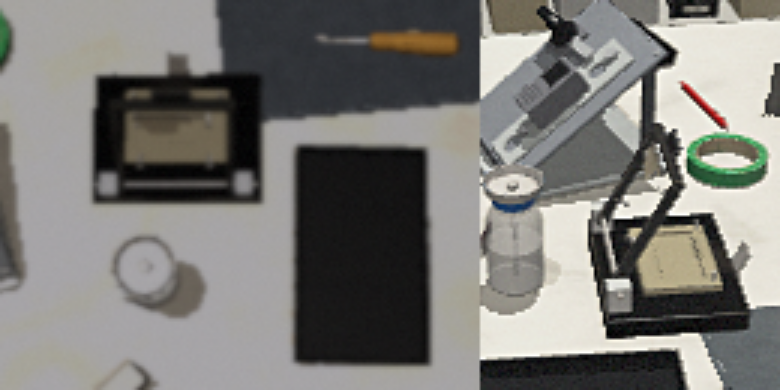

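```bash
cat >> h.py <<'E'
def tgtw(x,y,z,yaw=-4.5):
    """tool down, module x heading yaw deg (tool x = -module x)"""
    a=np.radians(yaw); mx=np.array([np.cos(a),np.sin(a),0]); zz=np.array([0,0,-1.]); yy=np.array([-np.sin(a),np.cos(a),0])
    goto(0,np.c_[-mx,yy,zz],np.array([x,y,z])); s=readout.observe()
    print("pos",s["position"].round(4),"q",s["q"].round(2),"F",s["ft_force"].round(1),"gap",round(float(s["finger_gap"]),4),"t",round(s["clock"],2))
E
python3 -c "
from h import *
tgtw(.55,.12,.36)"
```

```text
shift [ -54.3  -49.2 -140.2] turn [ 5.51 34.72 17.88]
pos [0.5731 0.1761 0.2139] q [-0.61  0.39  0.24  2.33  3.07  0.17 -1.67] F [-0.1 -0.1 -4.5] gap 0.0428 t 10.32
```

```bash
python3 -m creep '[[[-12,0,-18,0,0,0],[-24,-2,-40,0.5,3,1.5],[-34,-8,-65,1,7,3.5],[-42,-16,-90,1.7,11,5.5],[-48,-24,-110,2.3,15,7.5]]]'; python3 -c "
from h import *
tgtw(.55,.12,.36)"
```

```text
clock: 10.73
position: [0.5937, 0.168, 0.2587]
eef_rot: [-0.259, 2.47, 0.066]
ft_force: [0.5, 0.1, -4.9]
finger_gap: 0.043
shift [ -20.2  -39.9 -111.7] turn [ 4.42 37.64 15.88]
pos [0.5937 0.168  0.2587] q [-0.5   0.32  0.11  2.28  2.32  0.15 -0.92] F [ 0.5  0.1 -4.9] gap 0.043 t 10.73
```

```bash
python3 -m creep '[[[-4,-4,-15,0.5,4,2],[-8,-10,-35,1,8,4],[-12,-18,-55,1.8,13,6],[-16,-26,-75,2.5,19,8],[-20,-34,-95,3.2,25,11]]]'; python3 -c "
from h import *
tgtw(.55,.12,.36)"; python3 -m creep '[[[0,0,0,0,0,0],[0,0,0,0,4,1],[0,0,0,0,8,2]]]';  python3 -c "
from h import *
tgtw(.55,.12,.36)"
```

```text
clock: 11.15
position: [0.6012, 0.1386, 0.2891]
eef_rot: [-0.176, 2.494, -0.029]
ft_force: [-0.6, -0.8, -4.4]
finger_gap: 0.0429
shift [  0.8 -16.8 -87.8] turn [ 0.15 36.81 12.12]
pos [0.6012 0.1386 0.2891] q [-0.44  0.27  0.05  2.23  1.4   0.21 -0.02] F [-0.6 -0.8 -4.4] gap 0.0429 t 11.15
clock: 11.4
position: [0.6026, 0.1332, 0.2888]
eef_rot: [-0.147, 2.556, -0.053]
ft_force: [-0.0, -0.7, -4.0]
finger_gap: 0.0428
shift [  6.4 -13.1 -88.3] turn [-0.98 33.4  10.78]
pos [0.6026 0.1332 0.2888] q [-0.38  0.27 -0.02  2.19  1.03  0.26  0.34] F [-0.  -0.7 -4. ] gap 0.0428 t 11.4
```

Past the singular region; continue.

```bash
python3 -m creep '[[[1,-2,-15,0,5,1.5],[2,-5,-35,-0.3,11,3.5],[4,-8,-55,-0.5,17,5.5],[5,-11,-75,-0.8,23,7.5],[6,-13,-88,-1,29,9.5]]]'; python3 -c "
from h import *
tgtw(.52,.08,.36)"
```

```text
clock: 11.82
position: [0.5472, 0.1203, 0.3624]
eef_rot: [0.047, 2.989, -0.017]
ft_force: [1.1, -0.3, -4.0]
finger_gap: 0.043
shift [ 26.  -41.1  -1.2] turn [-0.32  8.74  2.71]
pos [0.5472 0.1203 0.3624] q [-0.01  0.22 -0.38  1.93  0.2   0.88  1.04] F [ 1.1 -0.3 -4. ] gap 0.043 t 11.82
```

```bash
python3 -m creep '[[[10,-20,0,0,3,1],[26,-45,0,0,6,2],[35,-75,-3,-0.3,8.7,2.7],[40,-105,-5,-0.3,8.7,2.7],[45,-135,-5,-0.3,8.7,2.7]]]'; python3 -c "
from h import *
tgtw(.516,-.26,.30)"
```

```text
clock: 12.23
position: [0.4967, -0.0161, 0.3614]
eef_rot: [-0.127, -3.138, 0.008]
ft_force: [0.6, -0.4, -4.9]
finger_gap: 0.0431
shift [ -38.9 -241.2   62.6] turn [-0.31 -0.03 -0.12]
pos [ 0.4967 -0.0161  0.3614] q [ 0.21  0.18 -0.32  1.97  0.07  1.    1.35] F [ 0.6 -0.4 -4.9] gap 0.0431 t 12.23
```

```bash
python3 -m creep '[[[0,-28,0,0,0,0],[-3,-62,0,0,0,0],[-10,-96,0,0,0,0],[-18,-130,2,0,0,0],[-25,-164,5,0,0,0]]]';python3 -m creep '[[[-3,-25,10,0,0,0],[-8,-50,22,0,0,0],[-13,-72,35,0,0,0],[-14,-77,48,0,0,0],[-14,-77,58,0,0,0]]]'; python3 - <<'E'
from h import *
tgtw(.516,-.26,.15)
c=cams.capture("top"); print([ (np.round(r["point"],3),round(r["confidence"],2)) for r in cams.look_for("top","service_tray")[:2]])
im=cams.capture("wrist"); o=np.hstack([cv2.resize(im,(480,300)),cv2.resize(c[170:280,300:420],(320,293))[:300] if 0 else cv2.resize(c[170:280,300:420],(320,300))]); cv2.imwrite("pics/w6.png",o)
E
```

```text
clock: 12.65
position: [0.5071, -0.1844, 0.357]
eef_rot: [-0.13, -3.136, 0.016]
ft_force: [0.9, 0.9, -2.7]
finger_gap: 0.0429
clock: 13.07
position: [0.5123, -0.2666, 0.2978]
eef_rot: [-0.139, -3.13, 0.021]
ft_force: [-0.9, 1.0, -3.4]
finger_gap: 0.0428
shift [ -4.2   9.  147.7] turn [-0.8  -0.43 -0.6 ]
pos [ 0.5123 -0.2666  0.2978] q [ 0.52  0.35 -0.17  1.89  0.09  0.91  1.79] F [-0.9  1.  -3.4] gap 0.0428 t 13.07
[(array([ 0.502, -0.226,  0.004]), 0.92)]
```

View pics/w6.png

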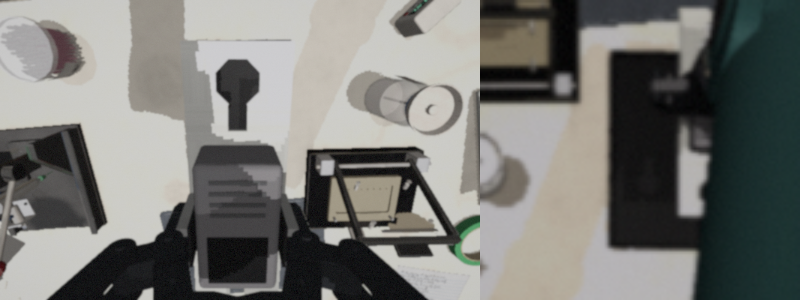

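```bash
python3 -m creep '[[[-4,9,25,-0.8,-0.4,-0.6],[-4,9,60,-0.8,-0.4,-0.6],[-4,9,95,-0.8,-0.4,-0.6],[-4,9,130,-0.8,-0.4,-0.6],[-4,9,148,-0.8,-0.4,-0.6]]]';python3 -c "
from h import *
tgtw(.515,-.26,.05)"; python3 -m creep '[[[0,0,20,0,0,0],[0,0,40,0,0,0],[0,0,60,0,0,0],[0,0,75,0,0,0],[0,0,80,0,0,0]]]'; python3 -c "
from h import *
tgtw(.515,-.26,.04)"
```

```text
clock: 13.63
position: [0.5155, -0.2521, 0.1479]
eef_rot: [-0.108, -3.136, -0.009]
ft_force: [-1.6, 0.8, -4.7]
finger_gap: 0.0428
shift [-0.4 -8.4 97.9] turn [ 0.31 -0.24  0.54]
pos [ 0.5155 -0.2521  0.1479] q [ 0.49  0.54 -0.15  2.02  0.13  0.6   1.75] F [-1.6  0.8 -4.7] gap 0.0428 t 13.63
clock: 14.05
position: [0.5155, -0.2499, 0.0669]
eef_rot: [-0.105, -3.134, -0.01]
ft_force: [-0.2, 0.2, -3.6]
finger_gap: 0.0429
shift [ -0.3 -10.3  26.8] turn [ 0.36 -0.33  0.68]
pos [ 0.5155 -0.2499  0.0669] q [ 0.46  0.66 -0.12  2.05  0.16  0.44  1.72] F [-0.2  0.2 -3.6] gap 0.0429 t 14.05
```

```bash
python3 -m creep '[[[0,-8,3,0.3,-0.3,0.6],[0,-10,12,0.3,-0.3,0.6],[0,-10,20,0.3,-0.3,0.6],[0,-10,25,0.3,-0.3,0.6],[0,-10,28,0.3,-0.3,0.6]]]'; python3 - <<'E'
from h import *
tgtw(.515,-.26,.03)
im=cams.capture("wrist"); c=cams.capture("side"); o=np.hstack([cv2.resize(im,(480,300)),cv2.resize(c[230:320,260:376],(320,300))]); cv2.imwrite("pics/w7.png",o)
E
```

```text
clock: 14.47
position: [0.5146, -0.2597, 0.0385]
eef_rot: [-0.121, -3.138, -0.002]
ft_force: [0.1, 0.7, -4.0]
finger_gap: 0.043
shift [-0.4 -0.2  8.5] turn [ 0.07 -0.05  0.07]
pos [ 0.5146 -0.2597  0.0385] q [ 0.46  0.71 -0.1   2.06  0.17  0.38  1.72] F [ 0.1  0.7 -4. ] gap 0.043 t 14.47
```

View pics/w7.png

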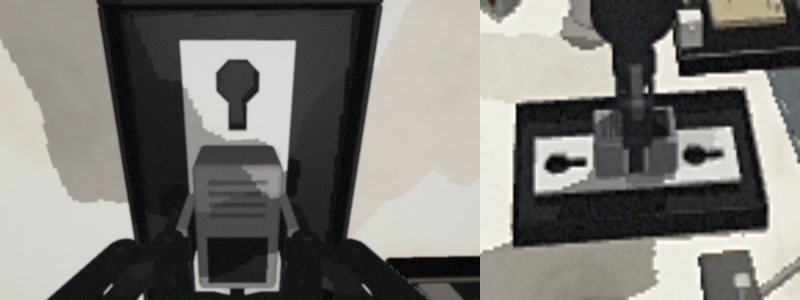

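Centred and aligned inside the tray. Lower gently to contact.

```bash
python3 -m creep '[[[0,0,2,0,0,0],[0,0,4,0,0,0],[0,0,6,0,0,0],[0,0,7.5,0,0,0],[0,0,7.5,0,0,0]]]'; python3 -m creep '[[[0,0,0.7,0,0,0],[0,0,1.4,0,0,0],[0,0,2,0,0,0]]]'
```

```text
clock: 14.98
position: [0.5144, -0.2594, 0.0307]
eef_rot: [-0.121, -3.138, -0.003]
ft_force: [0.3, 0.3, -3.8]
finger_gap: 0.0432
clock: 15.23
position: [0.5143, -0.2594, 0.029]
eef_rot: [-0.121, -3.138, -0.002]
ft_force: [-1.6, 0.0, 5.3]
finger_gap: 0.0427
```

Contact (force −3.8 → +5.3 N). Release and retreat straight up.

```bash
python3 -m creep '[[[0,0,-0.3,0,0,0],[0,0,-0.3,0,0,0],[0,0,-0.3,0,0,0],[0,0,-0.3,0,0,0],[0,0,-0.3,0,0,0]]]' 65; python3 -m creep '[[[0,0,-8,0,0,0],[0,0,-20,0,0,0],[0,0,-45,0,0,0],[0,0,-75,0,0,0],[0,0,-110,0,0,0]]]'; python3 -m creep '[[[0,0,-30,0,0,0],[0,0,-60,0,0,0],[0,0,-90,0,0,0],[0,0,-120,0,0,0],[0,0,-120,0,0,0]]]'; python3 - <<'E'
from h import *
s=readout.observe(); print(s["position"],s["ft_force"],s["finger_gap"],s["clock"])
c=cams.capture("side"); w=cams.capture("wrist")
print([(np.round(r["point"],3),round(r["confidence"],2)) for r in cams.look_for("side","module")[:2]])
o=np.hstack([cv2.resize(c[120:320,240:440],(460,460)),cv2.resize(w,(340,212)) if 0 else np.vstack([cv2.resize(w,(340,212)),np.zeros((248,340,3),np.uint8)])]); cv2.imwrite("pics/w8.png",o)
E
```

```text
clock: 15.65
position: [0.5146, -0.2595, 0.0295]
eef_rot: [-0.121, -3.138, -0.002]
ft_force: [-0.1, 0.9, 0.5]
finger_gap: 0.0554
clock: 16.07
position: [0.5139, -0.2593, 0.1407]
eef_rot: [-0.121, -3.136, -0.003]
ft_force: [0.4, -0.2, -0.0]
finger_gap: 0.0553
clock: 16.48
position: [0.5177, -0.2609, 0.2684]
eef_rot: [0.121, 3.13, -0.005]
ft_force: [1.6, -0.2, 0.2]
finger_gap: 0.0553
[ 0.51769976 -0.26094674  0.2683578 ] [ 1.59080338 -0.20271276  0.16549646] 0.05530996047308478 16.4833
[(array([ 0.513, -0.276,  0.008]), 0.63)]
```

```bash
python3 - <<'E'
from h import *
c=cams.capture("side"); d=cv2.absdiff(c,cv2.imread("pics/side0.png")).max(2)
for n,(a,b,e,f) in dict(bottle=(195,242,288,314),timer=(208,238,252,278),buds=(332,390,248,296),tape=(182,205,356,388)).items(): print(n,"changed px frac",(d[a:b,e:f]>40).mean().round(3))
for t in ["module","module_housing","handle_grip","tongue_tip"]:
    print(t,[(np.round(r["point"],3).tolist(),round(r["confidence"],2)) for r in cams.look_for("side",t)[:2]])
print(robot.close_job())
E
```

```text
bottle changed px frac 0.017
timer changed px frac 0.0
buds changed px frac 0.044
tape changed px frac 0.0
module [([0.512, -0.275, 0.008], 0.72)]
module_housing [([0.514, -0.278, 0.007], 0.66)]
handle_grip []
tongue_tip []
the job is handed in; nothing more can be done
None
```

I turned the handle to its anticlockwise stop, moved the module off its studs into the tray, and handed the job in at about 17 s of the 64 s allowed.

- **Handle:** the reaction torque rose to about 1.1 N m at the stop. The wrist picture afterwards showed the tongue tip within 2 pixels of where "off" puts it. I did not touch the handle again.
- **Module off the studs:** I slid it up until the picture showed the wide holes centred on the heads, then lifted it off with no snagging force.
- **Module in the tray:** just before lowering, the picture showed it level, centred and display up. On setting it down the force went from −3.8 N to +5.3 N. I then opened the gripper and backed off about 24 cm with the wrist force near zero.
- **Last checks:** the network places the module in the tray at about (0.51, −0.28), where I set it down at (0.51, −0.26). The side picture compared with the first one shows no change at the timer and tape roll, and only small pixel changes at the bottle (2%) and the cotton-bud tub (4%).
- **What failed or is missing:** my last picture was over the viewing limit, so I checked the end state only by numbers. The network did not find the handle or tongue in the last side picture, so "off" rests on the earlier wrist picture and torque. I did not look into the small pixel changes at the bottle and tub. The arm carried the module well above the bottle and stayed clear of the tub.

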